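# Set out the next drilling job

### The arm

A 6-joint arm with a two-finger parallel gripper is mounted at the origin on the work surface. World frame = base frame: x ahead of the robot, y to its left, z up, the work surface at z = 0. Lengths are in mm, angles in rad, forces in N, time in s.
With the tool pointing down it reaches from about 400 to 925 mm from the base axis. Payload 12.5 kg.
Tool frame: the origin (TCP) lies on the mounting face of the last link; the fingertips stand 190 mm ahead of it and the grasp point (between the pads) lies 171 mm ahead of it; z points along the fingers, y is the line along which they close (so a half turn about z gives the same grasp; the last joint's range is limited). The gripper opens to 95 mm and grips with 3 to 60 N. Pads are 20 mm wide; open, the fingers measure 119 mm over their backs; the gripper's body (75 mm by 180 mm) begins 59 mm behind the grasp point.
Start: joints at [1.168, 0.491, 1.559, -0, 1.092, -0.106], TCP at [182.765, 597.681, 404.761] pointing down, gripper open.
Joint ranges: [-3.1, 3.1], [-0.84, 2.19], [0.05, 2.79], [-1.13, 4.28], [0.06, 2.93], [-2.69, 2.69]. Speed limits (rad/s): [2.22, 2.22, 2.79, 3.14, 3.14, 3.14].

### API

Orientations are given as [roll, pitch, yaw] about the fixed x, y, z axes, in that order (R = Rz(yaw) Ry(pitch) Rx(roll)).
In Python, from cell import * gives the robot as it stands.
- The arm moves only by the tool arm_command, never from a script. Its argument "rows" is a list that holds one entry, the list of rows, each a list of 7 numbers: the shift along the tool's x, y, z normalised to -1 to 1, where 1 is 0.15 m, then the turn, a rotation vector about the tool's x, y, z normalised to -1 to 1, where 1 is 360 degrees, then the opening, from -1 (shut) to 1 (fully open). A call has 1 to 10 rows; each row is the pose to reach, as a shift and turn from the pose commanded when the call began, along the tool's axes at that moment, turning the shorter way round; what a row does not reach only later rows make up. A row lasts 1/12 s, in which the tool goes at most 41.7 mm and 7.16 degrees, less where a joint would pass 70% of its speed; a pose out of reach is approached as far as the arm can. A call with a number of a shift or a turn outside -1 to 1 is refused whole. A call with a gripper value outside its range is refused whole. The fingers move at their own pace and stop on an object; the grip force is fixed at half the most. Time passes only in rows, so rows that repeat a pose let the fingers close. It gives the time, the measured TCP pose, the force, the opening and the grip force at its end, in the units of the state.
- state(): the state, without advancing time (a new reading comes with each control period).
- read_camera(name): name is "scene" or "top" or "wrist"; returns (picture, depth): 480x640x3 uint8, red, green, blue; 480x640 float32, mm along the optical axis (not along the pixel's ray), 0 where there is no reading.
- get_calibration(name): a dict with "camera_matrix" (3x3 intrinsics, pixels), "position" and "orientation" of the camera in the world; the wrist camera has in their place "hand_eye" (4x4, takes a point from camera to tool coordinates, whose origin is the TCP and whose axes are the flange's). Camera axes: x right, y up, looking along -z (the intrinsics and any distortion apply to the point x, -y, -z); pixel columns grow to the right and rows downward; lengths in mm; the calibration is good to about 2 mm. A picture is of the moment at which its call begins: read the wrist's pose just before it. get_calibration takes no time and is no camera call.
- job_done(): hands the job in; it is judged then, once.
The state is a dict: "t": time; "joints": joint angles; "qvel": joint speeds; "tau": joint torques, N m; "eef_pos": TCP position; "tcp_rot": TCP orientation; "ft_force": force on the tool from outside, world axes, zero at the start; "moment": the same for the moment, N m; "opening": opening from 0.0 (shut) to 1.0 (fully open); "grip_force": force on a finger pad.
Only numpy, scipy, OpenCV 4.12 (cv2) and the standard library are available. Lean on these libraries where they do the work, as an engineer would, in place of code of your own. Each camera call takes 0.05 s, during which the arm holds its last target. There are 200 camera calls.

### The job

Set out the next drilling job: lay the plywood backing piece flat and centred over the hole in the dark iron plate, lengthwise along the plate, and stand the pine block upright on the middle of the plywood. In the aluminium tray lay the three tools in order of use, one along the middle of each dark pad, beginning at the end with the green marker: the blue centre punch first, the drill with the yellow collar between the other two, and the orange-handled countersink last. Do not knock over the red cup.

Things in the scene. Friction and masses are not known exactly. Their poses are not given: they have to be found in the camera images.
- punch: centre punch: square blue grip 80 long and 18 x 18 mm with a steel head and point, 122 mm long in all. Origin on the tool's axis at the middle of the grip (9 mm above what it lies on); x runs along the tool towards the point. Starts lying on the bench; about 0.12 kg. Grip it across the blue part.
- drill: steel twist drill 11 mm thick and 124 mm long with a square yellow depth-stop collar at its middle, 36 long and 22 x 22 mm. Origin on the drill's axis at the middle of the collar (11 mm above what it lies on, the drill rests on the collar); x runs along the drill towards its point. Starts lying on the bench; about 0.13 kg. Grip it across the collar.
- countersink: hand countersink: square orange handle 84 long and 24 x 24 mm (a black band near its end) with a short steel shank and cone, 112 mm long in all. Origin on the tool's axis at the middle of the handle (12 mm above what it lies on); x runs along the tool towards the cone. Starts lying on the bench; about 0.12 kg.
- backing: plywood backing piece, a flat board 95 (x) by 55 (y) by 18 mm thick, with dark ply lines on its edges. Origin at the centre of its underside; z up. Starts flat on the bench; about 0.07 kg. Not the dark brown offcut.
- block: pale pine block, 45 x 45 mm and 80 mm tall, a pencil cross on its top. Origin at the centre of its underside; z up. Starts standing upright on the bench; about 0.09 kg.
- plate: fixed dark cast-iron drilling plate lying on the bench, 240 (its x) by 160 (its y) by 25 mm thick, flat on top, with four black slots along its length and, at the centre of its top, a 20 mm hole with a bright rim (only drawn, nothing falls in). Origin at the centre of its underside: the top is 25 mm above it.
- tray: fixed low aluminium tool tray, 170 (its x, across) by 280 mm (its y, along), floor 4 mm thick, walls 4 mm thick reaching 14 mm above the bench. Three dark pads 150 x 44 mm, painted flat on the floor, lie across the tray side by side, centred at y = -75, 0 and +75 mm (x = 0). Origin at the centre of its underside. Each tool is to lie along the tray's x, either way round, centred on its pad.
- start_tag: green end marker, a fixed bar 110 x 20 x 14 mm standing against the outside of one end of the tray, 151 mm from the tray's centre along its y (either the +y or the -y end). The pad nearest it is the first. The other end has a white bar. Origin at the centre of its underside.
- cup: red plastic drinking cup, 80 mm wide and 88 mm tall, standing upright on the bench on the far side of the loose things, close to them; to be left standing. Origin at the centre of its underside.
Things that resemble listed ones, but are neither listed nor needed, are in the scene too. Leave any pink or purple look-alike of the backing alone.

How it is judged (in metres and radians):
At the end, for the whole second after the job is handed in: Plywood within 13 mm and 0.22 rad of the plate's centre and length; block upright on it within 13 mm of its centre; each tool on its pad (15 mm along the tray, 22 mm across, 0.25 rad): punch at the green end, drill in the middle, countersink last. All at rest; cup standing (x of punch in the frame of tray between -0.022 and 0.022 m and z of punch in the frame of tray between 0.008 and 0.021 m and angle between the x axis of each of punch, drill, countersink and the x axis of tray, either way round below 0.25 rad and x of drill in the frame of tray between -0.022 and 0.022 m and z of drill in the frame of tray between 0.008 and 0.021 m and x of countersink in the frame of tray between -0.022 and 0.022 m and z of countersink in the frame of tray between 0.008 and 0.021 m and y of drill in the frame of tray between -0.015 and 0.015 m and ((y of start_tag in the frame of tray above 0 m and y of punch in the frame of tray between 0.06 and 0.09 m and y of countersink in the frame of tray between -0.09 and -0.06 m) or (y of start_tag in the frame of tray below 0 m and y of punch in the frame of tray between -0.09 and -0.06 m and y of countersink in the frame of tray between 0.06 and 0.09 m)) and horizontal distance between backing and plate below 0.013 m and z of backing in the frame of plate between 0.021 and 0.03 m and angle between the x axis of backing and the x axis of plate, either way round below 0.22 rad and horizontal distance between block and backing below 0.013 m and z of block in the frame of backing between 0.014 and 0.023 m and angle between block's own z axis and vertical below 0.08 rad and linear speed of each of punch, drill, countersink, backing, block below 0.02 m/s and angle between cup's own z axis and vertical below 0.2 rad); the robot touches nothing.
It fails at once if the red cup is knocked over (angle between cup's own z axis and vertical above 0.6 rad).
It also fails if it takes over 138 s, if anything falls off the work surface, if the arm or the gripper's body presses on something with over 40 N, if the wrist force passes 120 N, or if a joint passes its speed limit or range.

## Working session

There is one attempt and no reset: what is moved stays moved. The work goes in short steps, Python scripts to look and compute and a tool call to move; the robot and the scene stay as the last step left them, time stands still between calls to the robot, and variables do not carry over. Pictures are saved under pics/ and viewed, at most 14 in all, crops included, and the job is handed in when it is done.

Besides the shell and the picture viewer there is one more tool, called after ">>>" as a command line: name --argument value ..., lists and objects as JSON in quotes. arm_command: Moves the arm, as the interface text tells. Its arguments: {"type":"object","properties":{"rows":{"type":"array","items":{"type":"array","items":{"type":"array","items":{"type":"number","minimum":-1,"maximum":1}}}}},"required":["rows"]}

```bash
mkdir -p pics; ls
python3 - <<'E'
from cell import *
import cv2, numpy as np
for n in ["scene","top"]:
    p,d=read_camera(n); cv2.imwrite(f"pics/{n}0.png",p[:,:,::-1]); np.savez(f"{n}0.npz",p=p,d=d)
    print(n,get_calibration(n))
print(get_calibration("wrist")); print(state())
E
```

```text
pics
scene {'camera_matrix': array([[434.6652646 ,   0.        , 317.30746957],
       [  0.        , 434.6652646 , 241.55121467],
       [  0.        ,   0.        ,   1.        ]]), 'position': array([1170.26921361, -322.70914879, 1021.96451611]), 'orientation': array([ 0.64649801, -0.01476469,  1.13152406])}
top {'camera_matrix': array([[525.77283333,   0.        , 314.34089405],
       [  0.        , 525.77283333, 246.47002596],
       [  0.        ,   0.        ,   1.        ]]), 'position': array([ 407.436116  ,   -4.58432153, 1177.33016759]), 'orientation': array([ 0.07920259, -0.00443741, -1.59655054])}
{'camera_matrix': array([[366.53072132,   0.        , 325.23846543],
       [  0.        , 366.53072132, 239.03913202],
       [  0.        ,   0.        ,   1.        ]]), 'hand_eye': array([[ 1.16324680e-04,  9.68295830e-01,  2.49806270e-01,
         6.90191330e+01],
       [ 9.99999941e-01, -3.20793323e-05, -3.41314048e-04,
         8.41745686e-01],
       [-3.22479351e-04,  2.49806295e-01, -9.68295777e-01,
         2.04699067e+01],
       [ 0.00000000e+00,  0.00000000e+00,  0.00000000e+00,
         1.00000000e+00]])}
{'t': 0.1, 'joints': array([ 1.16840813e+00,  4.91503764e-01,  1.55937795e+00,  2.23976699e-06,
        1.09170977e+00, -1.05615216e-01]), 'qvel': array([-0.0003447 , -0.00076768, -0.00089158,  0.00048274,  0.000436  ,
        0.00045604]), 'tau': array([ 2.97734521e-03, -6.13620400e+01, -2.58606899e+01,  6.93952362e-02,
        4.69934859e-02, -4.20922595e-05]), 'eef_pos': array([182.750411  , 597.66060792, 404.22094186]), 'tcp_rot': array([-3.14059959e+00, -1.07271749e-04,  2.84481858e+00]), 'ft_force': array([-0.0803683 ,  0.03728789,  0.35043656]), 'moment': array([-0.01990873, -0.01231719, -0.00730389]), 'grip_force': 0.0, 'opening': 1.0022986562160403}
```

View pics/scene0.png

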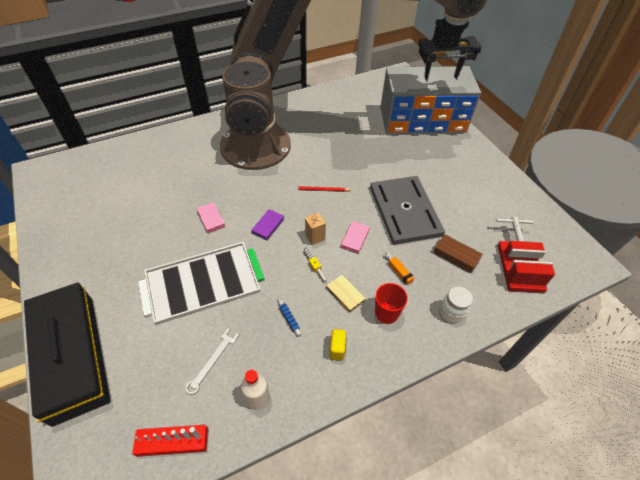

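View pics/top0.png

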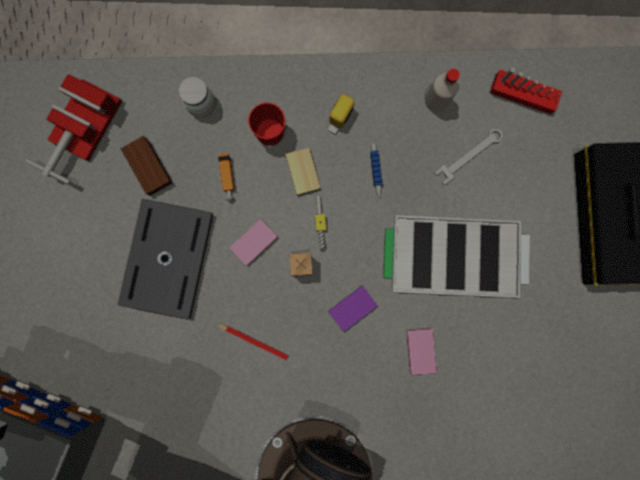

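```bash
cat > h.py <<'E'
import numpy as np, cv2
from scipy.spatial.transform import Rotation as R
from cell import *
def rpy(a): return R.from_euler('xyz',a)
def cam(name,st=None):
    c=get_calibration(name); K=c["camera_matrix"]
    if name=="wrist":
        T=np.array(c["hand_eye"]); Rt=rpy(st["tcp_rot"]).as_matrix()
        return K,Rt@T[:3,:3],Rt@T[:3,3]+st["eef_pos"]
    return K,rpy(c["orientation"]).as_matrix(),np.array(c["position"])
def toplane(px,z,C):
    K,Rm,p=C; px=np.atleast_2d(px).astype(float)
    d=np.c_[(px[:,0]-K[0,2])/K[0,0],-(px[:,1]-K[1,2])/K[1,1],-np.ones(len(px))]@Rm.T
    return (p+d*((z-p[2])/d[:,2])[:,None])[:,:2]
def rect(mask,z,C,box):
    m=np.zeros_like(mask); x0,y0,x1,y1=box; m[y0:y1,x0:x1]=mask[y0:y1,x0:x1]
    m=cv2.morphologyEx(m,cv2.MORPH_CLOSE,np.ones((5,5)))
    c=max(cv2.findContours(m,cv2.RETR_EXTERNAL,cv2.CHAIN_APPROX_NONE)[0],key=cv2.contourArea)[:,0]
    (cx,cy),(w,h),a=cv2.minAreaRect(toplane(c,z,C).astype(np.float32))
    if w<h: w,h,a=h,w,a+90
    a=(a+90)%180-90
    return np.round([cx,cy,w,h,a],1)   # centre, long, short, long-axis angle deg
E
python3 - <<'E'
from h import *
f=np.load("top0.npz");p=f["p"];C=cam("top")
hsv=cv2.cvtColor(p,cv2.COLOR_RGB2HSV);g=hsv[...,2]
def rng(a,b): return cv2.inRange(hsv,a,b)
for n,x,y in [("backing",303,172),("block",301,264),("sink",226,170),("collar",320,222),("punch",376,170),("tray floor",404,256),("bench",450,330),("plate",150,262),("cup",258,123),("green",390,253)]: print(n,hsv[y,x])
print("sink",rect(rng((5,150,80),(16,255,255)),24,C,(200,140,245,210)))
print("punch",rect(rng((100,100,30),(125,255,255)),18,C,(355,135,400,210)))
print("collar",rect(rng((20,150,80),(32,255,255)),22,C,(305,190,340,255)))
print("backing",rect(rng((15,60,90),(32,255,255)),18,C,(280,140,330,200)))
print("block",rect(rng((5,60,90),(28,255,255)),80,C,(280,245,325,285)))
print("plate",rect(rng((0,0,0),(180,255,68)),25,C,(110,190,222,330)))
print("green",rect(rng((45,100,40),(80,255,255)),14,C,(375,215,400,290)))
print("cup",rect(rng((0,150,40),(5,255,255))|rng((172,150,40),(180,255,255)),88,C,(240,95,295,150)))
for b in [(408,215,436,295),(443,215,470,295),(477,215,503,295)]:
  print("pad",rect(rng((0,0,0),(180,255,45)),4,C,b))
E
```

```text
backing [ 21  94 146]
block [14 98 96]
sink [ 17 185 145]
collar [ 28 100  97]
punch [108 186  78]
tray floor [ 25  11 145]
bench [ 23  10 101]
plate [45  8 65]
cup [  7 221  53]
green [ 65 150 122]
sink [670.9 180.7  82.4  23.5   6.9]
punch [ 673.1 -154.6   76.6   16.8    4.3]
collar [551.8 -27.1  33.4  19.9  -1.5]
backing [670.5  10.4  97.2  57.1  14.2]
block [459.4  18.2  46.   45.8   1.9]
plate [494.  307.9 268.8 168.3 -12.7]
green [ 481.1 -176.3  107.5   18.6   -4.1]
cup [757.5  82.9  88.8  74.1  -1.2]
pad [ 476.3 -252.4  143.8   37.3   -4.5]
pad [ 470.9 -327.5  144.    37.9   -4.4]
pad [ 465.5 -402.5  144.    38.1   -4.1]
```

```bash
cat >> h.py <<'E'
def plan(wps,step=38.,settle=2):
    """wps: (x,y,z,yawdeg) TCP targets, tool down; prints the calls: row and repeats"""
    st=state(); p=st["eef_pos"]; Rt=rpy(st["tcp_rot"]); 
    print("at",np.round(p,1),np.round(np.degrees(st["tcp_rot"]),1),"open",round(st["opening"],3),"t",round(st["t"],1))
    for w in wps:
        tgt=np.array(w[:3],float); Rw=rpy([np.pi,0,np.radians(w[3])])
        d=Rt.inv().apply(tgt-p); n=int(np.ceil(max(abs(d).max()/145,1e-9)))
        dR=(Rt.inv()*Rw).as_rotvec()/n; p0,R0=p,Rt
        for k in range(1,n+1):
            pk=p0+(tgt-p0)*k/n; Rk=R0*R.from_rotvec(dR*k)
            dd=Rt.inv().apply(pk-p); rv=(Rt.inv()*Rk).as_rotvec()
            rows=int(np.ceil(max(np.linalg.norm(dd)/step,np.degrees(np.linalg.norm(rv))/6.5)))+settle
            print(w if k==n else "..",np.round(np.r_[dd/150,rv/2/np.pi],3).tolist(),"x",rows)
            p,Rt=pk,Rk
E
python3 - <<'E'
from h import *
f=np.load("top0.npz");p=f["p"];C=cam("top")
g=cv2.cvtColor(p,cv2.COLOR_RGB2GRAY)
for t in (90,110): print("rim",rect((g>t).astype(np.uint8)*255,25,C,(155,248,176,270)))
for b in [(138,200,156,250),(122,260,145,312),(182,212,206,262),(170,270,190,312)]:
  print("slot",rect(cv2.inRange(g,0,32),25,C,b))
hs=cv2.cvtColor(p,cv2.COLOR_RGB2HSV);print("rimcup",rect(cv2.inRange(hs,(0,150,30),(10,255,255)),88,C,(240,95,295,150)))
e=(g<72).astype(np.uint8)*255
m=np.zeros_like(e);m[195:325,112:218]=e[195:325,112:218];cv2.imwrite("pics/m.png",cv2.resize(np.hstack([m[180:340,100:230],g[180:340,100:230]]),None,fx=3,fy=3))
plan([(410,300,404,175),(656,7,300,194.2),(656,7,192.5,194.2)])
E
```

```text
rim [481.2 317.5  29.8  27.6  44.1]
rim [486.5 324.7  25.5  13.3 -29.5]
slot [556.9 357.   70.9   7.9 -12.5]
slot [430.8 385.5  71.8   8.3 -12.5]
slot [532.7 249.6  72.2   7.2 -13. ]
slot [405.6 278.5  69.6   7.6 -12.5]
rimcup [757.5  82.9  88.8  74.1  -1.2]
at [182.8 597.7 404.2] [-179.9   -0.   163. ] open 1.002 t 0.1
.. [-0.676, -0.485, 0.001, -0.0, -0.0, -0.011] x 6
.. [-0.641, -0.531, 0.001, -0.0, -0.0, -0.011] x 6
(410, 300, 404, 175) [-0.602, -0.574, 0.001, -0.0, -0.0, -0.011] x 6
.. [-0.902, -0.901, 0.347, -0.0, 0.0, -0.027] x 8
(656, 7, 300, 194.2) [-0.739, -1.039, 0.347, -0.0, 0.0, -0.027] x 8
(656, 7, 192.5, 194.2) [0.0, -0.0, 0.717, 0.0, 0.0, 0.0] x 5
```

View pics/m.png

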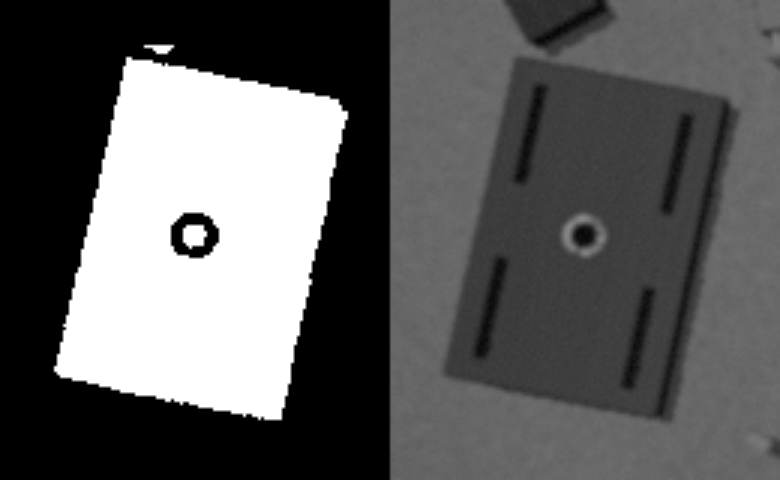

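The picture confirms the plate and its bright rim. The rim is at (481, 318) mm, and the mean of the four slots agrees. Now I'll move.

>>> arm_command --rows '[[[-0.676,-0.485,0,0,0,-0.011,1],[-0.676,-0.485,0,0,0,-0.011,1],[-0.676,-0.485,0,0,0,-0.011,1],[-0.676,-0.485,0,0,0,-0.011,1],[-0.676,-0.485,0,0,0,-0.011,1],[-0.676,-0.485,0,0,0,-0.011,1]]]'

```text
t: 0.6
eef_pos: [258.5, 498.6, 404.8]
tcp_rot: [3.141, -0.0, 2.913]
ft_force: [-0.1, -0.0, -0.1]
opening: 0.999
grip_force: 0.0
```

>>> arm_command --rows '[[[-0.641,-0.531,0,0,0,-0.011,1],[-0.641,-0.531,0,0,0,-0.011,1],[-0.641,-0.531,0,0,0,-0.011,1],[-0.641,-0.531,0,0,0,-0.011,1],[-0.641,-0.531,0,0,0,-0.011,1]]]'

```text
t: 1.02
eef_pos: [334.7, 399.0, 404.7]
tcp_rot: [3.141, -0.0, 2.981]
ft_force: [-0.1, -0.3, 0.2]
opening: 1.002
grip_force: 0.0
```

>>> arm_command --rows '[[[-0.602,-0.574,0,0,0,-0.011,1],[-0.602,-0.574,0,0,0,-0.011,1],[-0.602,-0.574,0,0,0,-0.011,1],[-0.602,-0.574,0,0,0,-0.011,1],[-0.602,-0.574,0,0,0,-0.011,1]]]'

```text
t: 1.43
eef_pos: [410.2, 300.2, 404.6]
tcp_rot: [3.141, -0.0, 3.051]
ft_force: [-0.7, 0.0, -0.3]
opening: 1.0
grip_force: 0.0
```

>>> arm_command --rows '[[[-0.902,-0.901,0.347,0,0,-0.027,1],[-0.902,-0.901,0.347,0,0,-0.027,1],[-0.902,-0.901,0.347,0,0,-0.027,1],[-0.902,-0.901,0.347,0,0,-0.027,1],[-0.902,-0.901,0.347,0,0,-0.027,1],[-0.902,-0.901,0.347,0,0,-0.027,1],[-0.902,-0.901,0.347,0,0,-0.027,1]]]'

```text
t: 2.02
eef_pos: [532.7, 154.4, 351.7]
tcp_rot: [3.141, -0.002, -3.062]
ft_force: [0.3, 1.0, -0.3]
opening: 1.004
grip_force: 0.0
```

```bash
sed -i 's#/145,1e-9#/130,1e-9#' h.py; python3 -c "
from h import *
plan([(656,7,300,194.2),(656,7,192.5,194.2)])"
```

```text
at [532.7 154.4 351.7] [ 1.800e+02 -1.000e-01 -1.754e+02] open 1.004 t 2.0
.. [-0.371, -0.523, 0.172, 0.0, -0.0, -0.013] x 5
(656, 7, 300, 194.2) [-0.325, -0.552, 0.172, 0.0, -0.0, -0.013] x 5
(656, 7, 192.5, 194.2) [0.0, -0.0, 0.717, -0.0, 0.0, 0.0] x 5
```

>>> arm_command --rows '[[[-0.371,-0.523,0.172,0,0,-0.013,1],[-0.371,-0.523,0.172,0,0,-0.013,1],[-0.371,-0.523,0.172,0,0,-0.013,1],[-0.371,-0.523,0.172,0,0,-0.013,1]]]'

```text
t: 2.35
eef_pos: [595.2, 79.8, 326.0]
tcp_rot: [3.141, -0.001, -2.98]
ft_force: [-0.4, -0.6, 0.9]
opening: 1.0
grip_force: 0.0
```

>>> arm_command --rows '[[[-0.325,-0.552,0.172,0,0,-0.013,1],[-0.325,-0.552,0.172,0,0,-0.013,1],[-0.325,-0.552,0.172,0,0,-0.013,1],[-0.325,-0.552,0.172,0,0,-0.013,1],[-0.325,-0.552,0.172,0,0,-0.013,1]]]'

```text
t: 2.77
eef_pos: [655.1, 7.5, 301.0]
tcp_rot: [3.141, -0.001, -2.898]
ft_force: [0.6, 0.6, -0.0]
opening: 1.0
grip_force: 0.0
```

```bash
python3 -c "
from h import *
st=state();p,d=read_camera('wrist');cv2.imwrite('pics/w1.png',p[:,:,::-1])
hsv=cv2.cvtColor(p,cv2.COLOR_RGB2HSV)
print(rect(cv2.inRange(hsv,(15,50,90),(32,255,255)),18,cam('wrist',st),(200,50,450,430)))
plan([(656,7,192.5,194.2)])"
```

```text
[669.5  10.6  95.8  56.   14. ]
at [654.8   7.8 301.4] [ 180.   -0. -166.] open 0.999 t 2.8
(656, 7, 192.5, 194.2) [-0.007, -0.008, 0.726, 0.0, -0.0, -0.001] x 5
```

View pics/w1.png

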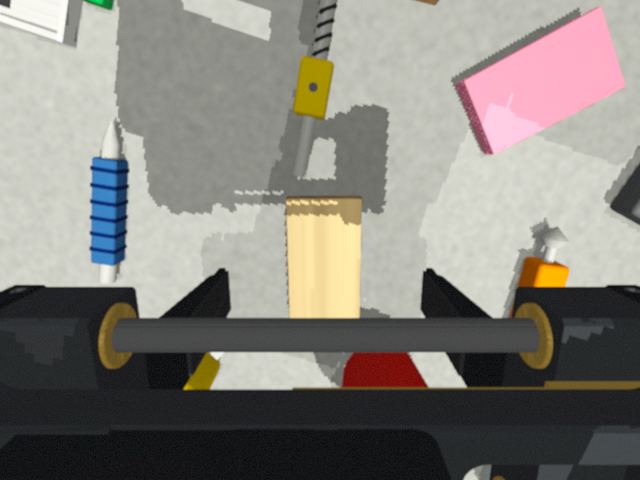

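The wrist view shows the plywood at columns 288–361 between the open fingers, and the measured position agrees with the top camera to about 1 mm. I'll descend and grip.

>>> arm_command --rows '[[[-0.007,-0.005,0.5,0,0,0,1],[-0.007,-0.005,0.5,0,0,0,1],[-0.007,-0.005,0.724,0,0,0,1],[-0.007,-0.005,0.724,0,0,0,1],[-0.007,-0.005,0.724,0,0,0,1],[-0.007,-0.005,0.724,0,0,0,1]]]'

```text
t: 3.32
eef_pos: [656.3, 7.0, 193.3]
tcp_rot: [3.141, 0.0, -2.896]
ft_force: [0.1, -0.3, 0.5]
opening: 1.0
grip_force: 0.0
```

>>> arm_command --rows '[[[0,0,0,0,0,0,-1],[0,0,0,0,0,0,-1],[0,0,0,0,0,0,-1],[0,0,0,0,0,0,-1],[0,0,0,0,0,0,-1],[0,0,0,0,0,0,-1],[0,0,0,0,0,0,-1],[0,0,0,0,0,0,-1],[0,0,0,0,0,0,-1]]]'

```text
t: 4.07
eef_pos: [656.8, 5.1, 192.5]
tcp_rot: [3.141, 0.0, -2.898]
ft_force: [-0.3, -0.5, 0.8]
opening: 0.574
grip_force: 30.0
```

>>> arm_command --rows '[[[0,0,-0.2,0,0,0,-1],[0,0,-0.4,0,0,0,-1],[0,0,-0.6,0,0,0,-1],[0,0,-0.8,0,0,0,-1],[0,0,-0.8,0,0,0,-1],[0,0,-0.8,0,0,0,-1]]]'

```text
t: 4.57
eef_pos: [656.8, 5.1, 313.9]
tcp_rot: [-3.141, 0.003, -2.898]
ft_force: [-0.0, 0.1, -1.7]
opening: 0.574
grip_force: 30.0
```

Run:
```python
from h import *
# board held: centre is 14.6 mm along +v from the grasp; aim so the centre lands on the plate
a=np.radians(-12.7);v=np.array([np.cos(a),np.sin(a)])
g=np.array([481.3,317.6])-v*14.3
print(g)
plan([(*g,312,167.3),(*g,219,167.3)])
```

```text
[467.34985602 320.74380072]
at [656.8   5.1 313.9] [-179.9    0.2 -166. ] open 0.574 t 4.6
.. [0.239, 0.782, 0.003, -0.0, 0.0, 0.025] x 6
.. [0.357, 0.736, 0.003, -0.0, 0.0, 0.025] x 6
(np.float64(467.3498560215743), np.float64(320.7438007222456), 312, 167.3) [0.467, 0.672, 0.004, -0.0, 0.0, 0.025] x 6
(np.float64(467.3498560215743), np.float64(320.7438007222456), 219, 167.3) [-0.0, -0.0, 0.62, 0.0, -0.0, -0.0] x 5
```

>>> arm_command --rows '[[[0.239,0.782,0,0,0,0.025,-1],[0.239,0.782,0,0,0,0.025,-1],[0.239,0.782,0,0,0,0.025,-1],[0.239,0.782,0,0,0,0.025,-1],[0.239,0.782,0,0,0,0.025,-1]]]'

```text
t: 4.98
eef_pos: [592.8, 111.9, 311.2]
tcp_rot: [3.142, -0.002, -3.052]
ft_force: [-0.1, -0.4, -0.2]
opening: 0.577
grip_force: 30.0
```

>>> arm_command --rows '[[[0.357,0.736,0,0,0,0.025,-1],[0.357,0.736,0,0,0,0.025,-1],[0.357,0.736,0,0,0,0.025,-1],[0.357,0.736,0,0,0,0.025,-1],[0.357,0.736,0,0,0,0.025,-1]]]'

```text
t: 5.4
eef_pos: [530.6, 216.5, 311.7]
tcp_rot: [-3.141, -0.001, 3.073]
ft_force: [-0.5, -0.1, -1.7]
opening: 0.575
grip_force: 30.0
```

>>> arm_command --rows '[[[0.467,0.672,0,0,0,0.025,-1],[0.467,0.672,0,0,0,0.025,-1],[0.467,0.672,0,0,0,0.025,-1],[0.467,0.672,0,0,0,0.025,-1],[0.467,0.672,0,0,0,0.025,-1],[0.467,0.672,0,0,0,0.025,-1]]]'

```text
t: 5.9
eef_pos: [469.2, 320.1, 312.0]
tcp_rot: [-3.141, -0.0, 2.913]
ft_force: [0.6, -1.1, -0.4]
opening: 0.574
grip_force: 30.0
```

```bash
python3 -c "
from h import *
plan([(467.8,320.7,217.8,167.3)])"
```

```text
at [469.2 320.1 312. ] [-180.    -0.   166.9] open 0.574 t 5.9
(467.8, 320.7, 217.8, 167.3) [0.01, 0.002, 0.628, -0.0, -0.0, -0.001] x 5
```

Lower, release partway, lift, then check.

>>> arm_command --rows '[[[0.01,0.002,0.25,0,0,-0.001,-1],[0.01,0.002,0.45,0,0,-0.001,-1],[0.01,0.002,0.57,0,0,-0.001,-1],[0.01,0.002,0.6,0,0,-0.001,-1],[0.01,0.002,0.628,0,0,-0.001,-1],[0.01,0.002,0.628,0,0,-0.001,-1],[0.01,0.002,0.628,0,0,-0.001,-1]]]'

```text
t: 6.48
eef_pos: [467.5, 321.3, 219.2]
tcp_rot: [3.141, 0.001, 2.919]
ft_force: [0.3, 1.6, -0.5]
opening: 0.579
grip_force: 30.0
```

>>> arm_command --rows '[[[0,0,0,0,0,0,0.6],[0,0,0,0,0,0,0.6],[0,0,0,0,0,0,0.6],[0,0,0,0,0,0,0.6],[0,0,0,0,0,0,0.6],[0,0,0,0,0,0,0.6]]]'

```text
t: 6.98
eef_pos: [466.7, 321.9, 218.4]
tcp_rot: [3.141, 0.0, 2.92]
ft_force: [-0.4, 0.2, 0.1]
opening: 0.795
grip_force: 0.0
```

>>> arm_command --rows '[[[0,0,-0.2,0,0,0,0.6],[0,0,-0.5,0,0,0,1],[0,0,-0.7,0,0,0,1],[0,0,-0.7,0,0,0,1],[0,0,-0.7,0,0,0,1]]]'

```text
t: 7.4
eef_pos: [466.6, 321.8, 325.0]
tcp_rot: [3.139, 0.003, 2.92]
ft_force: [0.2, -0.3, 0.2]
opening: 0.985
grip_force: 0.0
```

```bash
python3 -c "
from h import *
plan([(459.4,18.2,320,181.9),(459.4,18.2,230,181.9)])"
```

```text
at [466.6 321.8 325. ] [179.9   0.2 167.3] open 0.985 t 7.4
.. [-0.132, -0.662, 0.01, 0.0, 0.0, -0.014] x 5
.. [-0.076, -0.671, 0.01, 0.0, 0.0, -0.014] x 5
(459.4, 18.2, 320, 181.9) [-0.019, -0.675, 0.011, 0.0, 0.0, -0.014] x 5
(459.4, 18.2, 230, 181.9) [-0.0, -0.0, 0.6, 0.0, 0.0, -0.0] x 5
```

>>> arm_command --rows '[[[-0.132,-0.662,0.01,0,0,-0.014,1],[-0.132,-0.662,0.01,0,0,-0.014,1],[-0.132,-0.662,0.01,0,0,-0.014,1],[-0.132,-0.662,0.01,0,0,-0.014,1]]]'

```text
t: 7.73
eef_pos: [463.8, 217.7, 320.4]
tcp_rot: [-3.14, -0.003, 3.006]
ft_force: [0.5, 0.8, 0.2]
opening: 1.0
grip_force: 0.0
```

```bash
python3 -c "
from h import *
p,d=read_camera('top')
hsv=cv2.cvtColor(p,cv2.COLOR_RGB2HSV)
print(rect(cv2.inRange(hsv,(15,50,90),(32,255,255)),43,cam('top'),(125,215,205,305)))
cv2.imwrite('pics/t1.png',p[180:340,80:340,::-1].repeat(2,0).repeat(2,1))
plan([(459.4,18.2,320,181.9),(459.4,18.2,230,181.9)])"
```

```text
[423.2 253.4  12.1  10.2 -19. ]
at [464.2 219.1 320.6] [-1.799e+02 -1.000e-01  1.722e+02] open 0.999 t 7.8
.. [-0.075, -0.666, 0.003, -0.0, -0.0, -0.013] x 5
(459.4, 18.2, 320, 181.9) [-0.019, -0.67, 0.002, -0.0, -0.0, -0.013] x 5
(459.4, 18.2, 230, 181.9) [-0.0, -0.0, 0.6, 0.0, 0.0, 0.0] x 5
```

View pics/t1.png

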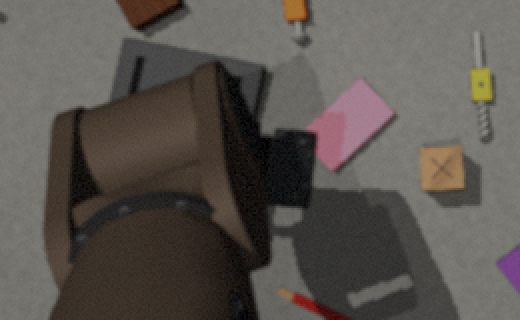

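The arm still hides the plate in the top view, so I'll check the plywood after moving away. Next is the block.

>>> arm_command --rows '[[[-0.075,-0.666,0,0,0,-0.013,1],[-0.075,-0.666,0,0,0,-0.013,1],[-0.075,-0.666,0,0,0,-0.013,1],[-0.075,-0.666,0,0,0,-0.013,1]]]'

```text
t: 8.12
eef_pos: [462.1, 118.2, 320.9]
tcp_rot: [-3.141, -0.002, 3.088]
ft_force: [1.3, -0.3, 0.0]
opening: 1.0
grip_force: 0.0
```

>>> arm_command --rows '[[[-0.019,-0.67,0,0,0,-0.013,1],[-0.019,-0.67,0,0,0,-0.013,1],[-0.019,-0.67,0,0,0,-0.013,1],[-0.019,-0.67,0,0,0,-0.013,1],[-0.019,-0.67,0,0,0,-0.013,1]]]'

```text
t: 8.53
eef_pos: [460.1, 19.9, 321.2]
tcp_rot: [3.141, -0.001, -3.113]
ft_force: [-0.1, 0.4, -0.4]
opening: 1.0
grip_force: 0.0
```

```bash
python3 -c "
from h import *
p,d=read_camera('top')
hsv=cv2.cvtColor(p,cv2.COLOR_RGB2HSV)
print(rect(cv2.inRange(hsv,(15,50,90),(32,255,255)),43,cam('top'),(125,215,205,305)))
st=state();p,d=read_camera('wrist');C=cam('wrist',st)
hsv=cv2.cvtColor(p,cv2.COLOR_RGB2HSV)
print(rect(cv2.inRange(hsv,(5,60,60),(28,255,255)),80,C,(180,30,460,318)))
plan([(459.4,18.2,230,181.9)])"
```

```text
[482.1 318.9  98.6  58.4 -12.6]
[453.5  18.6  55.9  44.3   1.8]
at [460.   20.8 321.4] [ 180.    -0.  -178.2] open 0.999 t 8.6
(459.4, 18.2, 230, 181.9) [0.004, -0.017, 0.609, 0.0, -0.0, -0.0] x 5
```

>>> arm_command --rows '[[[0.004,-0.015,0.25,0,0,0,1],[0.004,-0.015,0.5,0,0,0,1],[0.004,-0.015,0.61,0,0,0,1],[0.004,-0.015,0.61,0,0,0,1],[0.004,-0.015,0.61,0,0,0,1]]]'

```text
t: 9.05
eef_pos: [459.4, 18.4, 229.9]
tcp_rot: [3.141, -0.002, -3.11]
ft_force: [0.3, -0.6, 0.6]
opening: 1.002
grip_force: 0.0
```

>>> arm_command --rows '[[[0,0,0,0,0,0,-1],[0,0,0,0,0,0,-1],[0,0,0,0,0,0,-1],[0,0,0,0,0,0,-1],[0,0,0,0,0,0,-1],[0,0,0,0,0,0,-1],[0,0,0,0,0,0,-1],[0,0,0,0,0,0,-1],[0,0,0,0,0,0,-1]]]'

```text
t: 9.8
eef_pos: [459.2, 17.3, 230.3]
tcp_rot: [3.142, 0.0, -3.112]
ft_force: [-0.4, 0.1, 1.7]
opening: 0.474
grip_force: 30.0
```

>>> arm_command --rows '[[[0,0,-0.2,0,0,0,-1],[0,0,-0.4,0,0,0,-1],[0,0,-0.6,0,0,0,-1],[0,0,-0.8,0,0,0,-1],[0,0,-0.8,0,0,0,-1],[0,0,-0.8,0,0,0,-1]]]'

```text
t: 10.3
eef_pos: [459.0, 17.3, 351.3]
tcp_rot: [-3.141, 0.003, -3.112]
ft_force: [-0.1, -0.8, -1.0]
opening: 0.469
grip_force: 30.0
```

```bash
python3 -c "
from h import *
plan([(482,318.5,345,167.4),(482,318.5,274,167.4)])"
```

```text
at [459.   17.3 351.3] [-180.     0.2 -178.3] open 0.469 t 10.3
.. [-0.071, 0.668, 0.014, 0.0, 0.0, 0.013] x 5
.. [-0.015, 0.671, 0.014, 0.0, 0.0, 0.013] x 5
(482, 318.5, 345, 167.4) [0.041, 0.67, 0.014, 0.0, 0.0, 0.013] x 5
(482, 318.5, 274, 167.4) [0.0, -0.0, 0.473, -0.0, 0.0, 0.0] x 4
```

>>> arm_command --rows '[[[-0.071,0.668,0.014,0,0,0.013,-1],[-0.071,0.668,0.014,0,0,0.013,-1],[-0.071,0.668,0.014,0,0,0.013,-1],[-0.071,0.668,0.014,0,0,0.013,-1]]]'

```text
t: 10.63
eef_pos: [466.7, 120.4, 346.6]
tcp_rot: [3.142, -0.002, 3.093]
ft_force: [-0.0, -0.2, -1.2]
opening: 0.474
grip_force: 30.0
```

>>> arm_command --rows '[[[-0.015,0.671,0.014,0,0,0.013,-1],[-0.015,0.671,0.014,0,0,0.013,-1],[-0.015,0.671,0.014,0,0,0.013,-1],[-0.015,0.671,0.014,0,0,0.013,-1]]]'

```text
t: 10.97
eef_pos: [474.3, 220.5, 344.4]
tcp_rot: [-3.141, -0.002, 3.011]
ft_force: [0.1, -0.4, -0.6]
opening: 0.47
grip_force: 30.0
```

>>> arm_command --rows '[[[0.041,0.67,0.014,0,0,0.013,-1],[0.041,0.67,0.014,0,0,0.013,-1],[0.041,0.67,0.014,0,0,0.013,-1],[0.041,0.67,0.014,0,0,0.013,-1],[0.041,0.67,0.014,0,0,0.013,-1],[0.041,0.67,0.014,0,0,0.013,-1]]]'

```text
t: 11.47
eef_pos: [481.6, 317.4, 343.0]
tcp_rot: [-3.14, -0.001, 2.926]
ft_force: [0.4, 0.4, 0.0]
opening: 0.473
grip_force: 30.0
```

```bash
python3 -c "
from h import *
plan([(482,318.5,273.3,167.4)])"
```

```text
at [481.6 317.4 343. ] [-1.799e+02 -1.000e-01  1.677e+02] open 0.473 t 11.5
(482, 318.5, 273.3, 167.4) [-0.002, 0.008, 0.465, -0.0, -0.0, 0.001] x 4
```

>>> arm_command --rows '[[[-0.002,0.008,0.2,0,0,0.001,-1],[-0.002,0.008,0.35,0,0,0.001,-1],[-0.002,0.008,0.42,0,0,0.001,-1],[-0.002,0.008,0.445,0,0,0.001,-1],[-0.002,0.008,0.46,0,0,0.001,-1],[-0.002,0.008,0.465,0,0,0.001,-1],[-0.002,0.008,0.465,0,0,0.001,-1],[-0.002,0.008,0.465,0,0,0.001,-1]]]'

```text
t: 12.13
eef_pos: [482.2, 319.7, 275.2]
tcp_rot: [3.141, 0.001, 2.92]
ft_force: [-0.6, 0.3, -0.9]
opening: 0.472
grip_force: 30.0
```

>>> arm_command --rows '[[[0,0,0,0,0,0,1],[0,0,0,0,0,0,1],[0,0,0,0,0,0,1],[0,0,0,0,0,0,1],[0,0,0,0,0,0,1],[0,0,0,0,0,0,1],[0,0,0,0,0,0,1]]]'

```text
t: 12.72
eef_pos: [482.1, 319.7, 274.2]
tcp_rot: [3.142, -0.0, 2.92]
ft_force: [0.8, 0.3, -0.9]
opening: 0.907
grip_force: 0.0
```

>>> arm_command --rows '[[[0,0,-0.2,0,0,0,1],[0,0,-0.4,0,0,0,1],[0,0,-0.6,0,0,0,1],[0,0,-0.8,0,0,0,1],[0,0,-0.8,0,0,0,1],[0,0,-0.8,0,0,0,1]]]'

```text
t: 13.22
eef_pos: [482.0, 319.6, 395.7]
tcp_rot: [3.14, 0.002, 2.92]
ft_force: [0.1, 0.1, -0.3]
opening: 0.999
grip_force: 0.0
```

```bash
python3 -c "
from h import *
# sink gripped 18 mm towards the robot along its axis
a=np.radians(6.9);g=np.array([670.9,180.7])-18*np.array([np.cos(a),np.sin(a)]);print(g)
plan([(*g,330,186.9),(*g,196,186.9)])"
```

```text
[653.03036785 178.5375369 ]
at [482.  319.6 395.7] [1.799e+02 1.000e-01 1.673e+02] open 0.999 t 13.2
.. [-0.659, -0.334, 0.22, 0.0, 0.0, -0.027] x 6
(np.float64(653.03036784527), np.float64(178.53753690097633), 330, 186.9) [-0.593, -0.441, 0.219, 0.0, 0.0, -0.027] x 6
.. [-0.0, -0.0, 0.447, -0.0, -0.0, -0.0] x 4
(np.float64(653.03036784527), np.float64(178.53753690097633), 196, 186.9) [-0.0, -0.0, 0.447, -0.0, -0.0, 0.0] x 4
```

>>> arm_command --rows '[[[-0.659,-0.334,0.22,0,0,-0.027,1],[-0.659,-0.334,0.22,0,0,-0.027,1],[-0.659,-0.334,0.22,0,0,-0.027,1],[-0.659,-0.334,0.22,0,0,-0.027,1],[-0.659,-0.334,0.22,0,0,-0.027,1]]]'

```text
t: 13.63
eef_pos: [568.3, 247.9, 358.9]
tcp_rot: [-3.14, -0.003, 3.087]
ft_force: [-0.6, 0.1, 0.3]
opening: 0.998
grip_force: 0.0
```

>>> arm_command --rows '[[[-0.593,-0.441,0.219,0,0,-0.027,1],[-0.593,-0.441,0.219,0,0,-0.027,1],[-0.593,-0.441,0.219,0,0,-0.027,1],[-0.593,-0.441,0.219,0,0,-0.027,1],[-0.593,-0.441,0.219,0,0,-0.027,1],[-0.593,-0.441,0.219,0,0,-0.027,1]]]'

```text
t: 14.13
eef_pos: [652.2, 179.4, 328.1]
tcp_rot: [3.141, -0.001, -3.023]
ft_force: [-0.1, 0.0, -0.7]
opening: 1.0
grip_force: 0.0
```

```bash
python3 -c "
from h import *
p,d=read_camera('top');cv2.imwrite('pics/t2.png',p[:,:,::-1])
st=state();w,d=read_camera('wrist');C=cam('wrist',st);cv2.imwrite('pics/w2.png',w[:,:,::-1])
hsv=cv2.cvtColor(w,cv2.COLOR_RGB2HSV)
print(rect(cv2.inRange(hsv,(5,150,80),(20,255,255)),24,C,(230,30,420,318)))
plan([(653,178.5,196,186.9)])"
```

```text
[662.7 181.6  69.4  23.    6.5]
at [652.  179.8 328.8] [ 180.     0.  -173.2] open 0.999 t 14.2
.. [-0.003, -0.005, 0.443, 0.0, 0.0, -0.0] x 4
(653, 178.5, 196, 186.9) [-0.003, -0.005, 0.443, 0.0, 0.0, -0.0] x 4
```

View pics/w2.png

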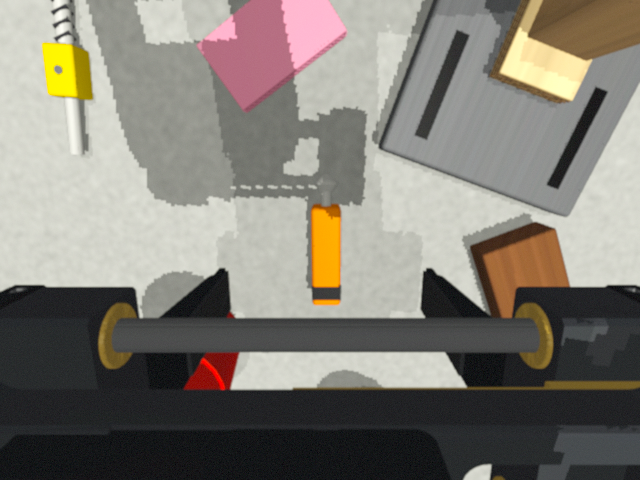

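The wrist view shows the orange handle at about (326, 250), centred between the fingers, with the cup at lower left clear of them. The block stands on the plywood at upper right. I'll go down now.

>>> arm_command --rows '[[[-0.005,-0.003,0.25,0,0,0,1],[-0.005,-0.003,0.5,0,0,0,1],[-0.005,-0.003,0.7,0,0,0,1],[-0.005,-0.003,0.82,0,0,0,1],[-0.005,-0.003,0.882,0,0,0,1],[-0.005,-0.003,0.882,0,0,0,1],[-0.005,-0.003,0.882,0,0,0,1]]]'

```text
t: 14.82
eef_pos: [653.7, 178.8, 197.1]
tcp_rot: [3.141, 0.001, -3.023]
ft_force: [-0.2, 0.5, 1.0]
opening: 1.002
grip_force: 0.0
```

>>> arm_command --rows '[[[0,0,0,0,0,0,-1],[0,0,0,0,0,0,-1],[0,0,0,0,0,0,-1],[0,0,0,0,0,0,-1],[0,0,0,0,0,0,-1],[0,0,0,0,0,0,-1],[0,0,0,0,0,0,-1],[0,0,0,0,0,0,-1],[0,0,0,0,0,0,-1],[0,0,0,0,0,0,-1]]]'

```text
t: 15.65
eef_pos: [653.7, 178.1, 196.1]
tcp_rot: [3.142, -0.0, -3.024]
ft_force: [0.5, -0.0, -0.2]
opening: 0.358
grip_force: 0.0
```

>>> arm_command --rows '[[[0,0,0,0,0,0,-1],[0,0,0,0,0,0,-1],[0,0,-0.2,0,0,0,-1],[0,0,-0.4,0,0,0,-1],[0,0,-0.6,0,0,0,-1],[0,0,-0.8,0,0,0,-1],[0,0,-0.9,0,0,0,-1],[0,0,-0.9,0,0,0,-1]]]'

```text
t: 16.32
eef_pos: [654.0, 178.1, 334.9]
tcp_rot: [3.141, 0.006, -3.024]
ft_force: [0.8, 0.1, -1.5]
opening: 0.25
grip_force: 29.9
```

```bash
python3 -c "
from h import *
p=cv2.imread('pics/t2.png')[:,:,::-1].copy();hsv=cv2.cvtColor(p,cv2.COLOR_RGB2HSV)
print('block',rect(cv2.inRange(hsv,(5,60,90),(17,255,255)),123,cam('top'),(120,205,210,305)))
# pads: middle (470.9,-327.5); last (465.5,-402.5); first (476.3,-252.4); angle -4.4. sink centre +18 along axis
a=np.radians(-4.4);g=np.array([465.5,-402.5])-18*np.array([np.cos(a),np.sin(a)]);print(g)
plan([(600,0,330,178),(*g,330,175.6),(*g,200,175.6)])"
```

```text
Traceback (most recent call last):
  File "h.py", line 18, in rect
    c=max(cv2.findContours(m,cv2.RETR_EXTERNAL,cv2.CHAIN_APPROX_NONE)[0],key=cv2.contourArea)[:,0]
      ~~~^^^^^^^^^^^^^^^^^^^^^^^^^^^^^^^^^^^^^^^^^^^^^^^^^^^^^^^^^^^^^^^^^^^^^^^^^^^^^^^^^^^^
ValueError: max() iterable argument is empty
```

```bash
python3 -c "
from h import *
a=np.radians(-4.4);g=np.round(np.array([465.5,-402.5])-17*np.array([np.cos(a),np.sin(a)]),1);print(g,state()['joints'])
plan([(*g,330,175.6),(*g,200.5,175.6)],settle=1)"
```

```text
[ 448.6 -401.2] [ 1.68548333e-01  6.33499157e-01  1.49164260e+00  7.43182958e-05
  1.01067314e+00 -1.52021903e+00]
at [654.  178.1 334.9] [ 180.     0.3 -173.2] open 0.25 t 16.3
.. [0.363, -0.735, 0.004, 0.0, 0.0, 0.006] x 5
.. [0.334, -0.748, 0.005, 0.0, 0.0, 0.006] x 5
.. [0.305, -0.761, 0.005, 0.0, 0.0, 0.006] x 5
.. [0.275, -0.772, 0.006, 0.0, 0.0, 0.006] x 5
(np.float64(448.6), np.float64(-401.2), 330, 175.6) [0.244, -0.782, 0.006, 0.0, 0.0, 0.006] x 5
(np.float64(448.6), np.float64(-401.2), 200.5, 175.6) [0.0, 0.0, 0.863, 0.0, -0.0, -0.0] x 5
```

>>> arm_command --rows '[[[0.363,-0.735,0,0,0,0.006,-1],[0.363,-0.735,0,0,0,0.006,-1],[0.363,-0.735,0,0,0,0.006,-1],[0.363,-0.735,0,0,0,0.006,-1]]]'

```text
t: 16.65
eef_pos: [610.7, 57.4, 329.5]
tcp_rot: [-3.141, -0.004, -3.065]
ft_force: [1.4, -0.0, -1.0]
opening: 0.249
grip_force: 29.9
```

>>> arm_command --rows '[[[0.334,-0.748,0,0,0,0.006,-1],[0.334,-0.748,0,0,0,0.006,-1],[0.334,-0.748,0,0,0,0.006,-1],[0.334,-0.748,0,0,0,0.006,-1]]]'

```text
t: 16.98
eef_pos: [569.8, -58.5, 329.6]
tcp_rot: [-3.141, -0.003, -3.103]
ft_force: [0.2, -0.4, -1.1]
opening: 0.246
grip_force: 29.9
```

>>> arm_command --rows '[[[0.305,-0.761,0,0,0,0.006,-1],[0.305,-0.761,0,0,0,0.006,-1],[0.305,-0.761,0,0,0,0.006,-1],[0.305,-0.761,0,0,0,0.006,-1]]]'

```text
t: 17.32
eef_pos: [529.1, -174.4, 329.8]
tcp_rot: [-3.141, -0.002, -3.141]
ft_force: [0.2, -0.5, -1.5]
opening: 0.25
grip_force: 29.9
```

>>> arm_command --rows '[[[0.275,-0.772,0,0,0,0.006,-1],[0.275,-0.772,0,0,0,0.006,-1],[0.275,-0.772,0,0,0,0.006,-1],[0.275,-0.772,0,0,0,0.006,-1]]]'

```text
t: 17.65
eef_pos: [488.5, -290.4, 329.8]
tcp_rot: [-3.141, -0.001, 3.105]
ft_force: [-0.4, 1.0, -2.1]
opening: 0.258
grip_force: 29.9
```

>>> arm_command --rows '[[[0.244,-0.782,0,0,0,0.006,-1],[0.244,-0.782,0,0,0,0.006,-1],[0.244,-0.782,0,0,0,0.006,-1],[0.244,-0.782,0,0,0,0.006,-1],[0.244,-0.782,0,0,0,0.006,-1],[0.244,-0.782,0,0,0,0.006,-1]]]'

```text
t: 18.15
eef_pos: [449.8, -401.2, 329.9]
tcp_rot: [3.14, -0.001, 3.07]
ft_force: [0.1, 0.5, -2.1]
opening: 0.253
grip_force: 29.9
```

```bash
python3 -c "
from h import *
p,d=read_camera('top');cv2.imwrite('pics/t3.png',p[:,:,::-1])
hsv=cv2.cvtColor(p,cv2.COLOR_RGB2HSV)
print('block',rect(cv2.inRange(hsv,(5,60,60),(18,255,255)),123,cam('top'),(120,205,210,305)))
print('board',rect(cv2.inRange(hsv,(5,50,60),(32,255,255)),43,cam('top'),(120,205,210,305)))
plan([(448.6,-401.2,200.3,175.6)])"
```

```text
block [480.7 305.7  77.4  60.1  74.6]
board [484.4 329.9  99.2  82.5 -12.5]
at [ 450.  -400.7  330.2] [ 1.799e+02 -1.000e-01  1.760e+02] open 0.25 t 18.2
(448.6, -401.2, 200.3, 175.6) [0.009, -0.005, 0.866, 0.0, -0.0, 0.001] x 6
```

View pics/t3.png

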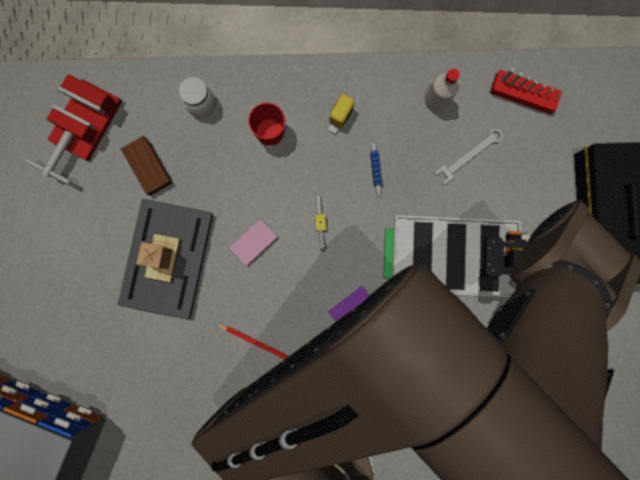

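The block stands on the plywood, with its top near (150, 254), and the cup is undisturbed. I'll place the countersink on the last pad.

>>> arm_command --rows '[[[0.009,-0.005,0.25,0,0,0.001,-1],[0.009,-0.005,0.5,0,0,0.001,-1],[0.009,-0.005,0.7,0,0,0.001,-1],[0.009,-0.005,0.8,0,0,0.001,-1],[0.009,-0.005,0.845,0,0,0.001,-1],[0.009,-0.005,0.866,0,0,0.001,-1],[0.009,-0.005,0.866,0,0,0.001,-1],[0.009,-0.005,0.866,0,0,0.001,-1]]]'

```text
t: 18.87
eef_pos: [448.8, -402.1, 202.2]
tcp_rot: [-3.141, 0.001, 3.065]
ft_force: [0.6, -0.7, -0.4]
opening: 0.251
grip_force: 29.9
```

>>> arm_command --rows '[[[0,0,0,0,0,0,0],[0,0,0,0,0,0,0],[0,0,0,0,0,0,0],[0,0,0,0,0,0,0],[0,0,0,0,0,0,0],[0,0,0,0,0,0,0]]]'

```text
t: 19.37
eef_pos: [448.3, -402.4, 201.3]
tcp_rot: [-3.141, 0.0, 3.065]
ft_force: [-0.1, 0.1, -0.5]
opening: 0.499
grip_force: 0.0
```

>>> arm_command --rows '[[[0,0,-0.2,0,0,0,0],[0,0,-0.4,0,0,0,0],[0,0,-0.6,0,0,0,1],[0,0,-0.86,0,0,0,1],[0,0,-0.86,0,0,0,1],[0,0,-0.86,0,0,0,1]]]'

```text
t: 19.87
eef_pos: [448.3, -402.4, 332.2]
tcp_rot: [-3.139, 0.003, 3.065]
ft_force: [0.2, -0.3, -0.7]
opening: 0.724
grip_force: 0.0
```

```bash
python3 -c "
from h import *
print('block',toplane([[150,254]],123,cam('top')))
plan([(673.1,-154.6,320,184.3),(673.1,-154.6,192.5,184.3)],settle=1)"
```

```text
block [[484.19339747 318.62908008]]
at [ 448.3 -402.4  332.2] [-179.8    0.2  175.6] open 0.724 t 19.9
.. [-0.456, 0.587, 0.027, -0.0, 0.0, -0.008] x 4
.. [-0.485, 0.564, 0.027, -0.0, 0.0, -0.008] x 4
(673.1, -154.6, 320, 184.3) [-0.513, 0.538, 0.027, -0.0, 0.0, -0.008] x 4
(673.1, -154.6, 192.5, 184.3) [-0.0, -0.0, 0.85, 0.0, -0.0, 0.0] x 5
```

Block (484, 319) is good. Next is the punch.

>>> arm_command --rows '[[[-0.456,0.587,0.02,0,0,-0.008,1],[-0.456,0.587,0.02,0,0,-0.008,1],[-0.456,0.587,0.02,0,0,-0.008,1],[-0.456,0.587,0.02,0,0,-0.008,1]]]'

```text
t: 20.2
eef_pos: [525.7, -316.3, 325.5]
tcp_rot: [3.14, -0.001, 3.118]
ft_force: [0.4, -1.0, 0.4]
opening: 0.976
grip_force: 0.0
```

>>> arm_command --rows '[[[-0.485,0.564,0.02,0,0,-0.008,1],[-0.485,0.564,0.02,0,0,-0.008,1],[-0.485,0.564,0.02,0,0,-0.008,1],[-0.485,0.564,0.02,0,0,-0.008,1]]]'

```text
t: 20.53
eef_pos: [600.6, -233.7, 322.4]
tcp_rot: [3.14, -0.001, -3.114]
ft_force: [-0.4, -0.2, -0.6]
opening: 1.002
grip_force: 0.0
```

>>> arm_command --rows '[[[-0.513,0.538,0.02,0,0,-0.008,1],[-0.513,0.538,0.02,0,0,-0.008,1],[-0.513,0.538,0.02,0,0,-0.008,1],[-0.513,0.538,0.02,0,0,-0.008,1],[-0.513,0.538,0.02,0,0,-0.008,1]]]'

```text
t: 20.95
eef_pos: [673.5, -154.0, 319.4]
tcp_rot: [3.141, -0.002, -3.066]
ft_force: [-1.5, -0.6, 0.4]
opening: 0.999
grip_force: 0.0
```

```bash
python3 -c "
from h import *
plan([(673.1,-154.6,192.7,184.3)],settle=1)"
```

```text
at [ 673.5 -154.   319.4] [ 1.800e+02 -1.000e-01 -1.757e+02] open 0.999 t 20.9
(673.1, -154.6, 192.7, 184.3) [0.001, -0.005, 0.844, 0.0, -0.0, 0.0] x 5
```

>>> arm_command --rows '[[[0.001,-0.005,0.25,0,0,0,1],[0.001,-0.005,0.5,0,0,0,1],[0.001,-0.005,0.7,0,0,0,1],[0.001,-0.005,0.8,0,0,0,1],[0.001,-0.005,0.844,0,0,0,1],[0.001,-0.005,0.844,0,0,0,1],[0.001,-0.005,0.844,0,0,0,1]]]'

```text
t: 21.53
eef_pos: [673.0, -156.4, 195.1]
tcp_rot: [-3.141, 0.0, -3.069]
ft_force: [0.0, 0.9, 0.6]
opening: 0.999
grip_force: 0.0
```

>>> arm_command --rows '[[[0,0,0,0,0,0,-1],[0,0,0,0,0,0,-1],[0,0,0,0,0,0,-1],[0,0,0,0,0,0,-1],[0,0,0,0,0,0,-1],[0,0,0,0,0,0,-1],[0,0,0,0,0,0,-1],[0,0,0,0,0,0,-1],[0,0,0,0,0,0,-1],[0,0,0,0,0,0,-1]]]'

```text
t: 22.37
eef_pos: [673.2, -155.4, 194.5]
tcp_rot: [3.142, 0.0, -3.068]
ft_force: [-0.1, -0.4, 0.2]
opening: 0.352
grip_force: 0.0
```

>>> arm_command --rows '[[[0,0,0,0,0,0,-1],[0,0,0,0,0,0,-1],[0,0,0,0,0,0,-1],[0,0,0,0,0,0,-1],[0,0,-0.2,0,0,0,-1],[0,0,-0.4,0,0,0,-1],[0,0,-0.6,0,0,0,-1],[0,0,-0.8,0,0,0,-1],[0,0,-0.8,0,0,0,-1],[0,0,-0.8,0,0,0,-1]]]'

```text
t: 23.2
eef_pos: [673.1, -155.4, 316.1]
tcp_rot: [-3.141, 0.003, -3.068]
ft_force: [-0.1, -0.5, -1.2]
opening: 0.189
grip_force: 30.0
```

```bash
python3 -c "
from h import *
plan([(476,-252.4,315,175.6)],settle=1)"
```

```text
at [ 673.1 -155.4  316.1] [-179.9    0.2 -175.8] open 0.189 t 23.2
.. [0.679, -0.274, 0.002, -0.0, 0.0, 0.012] x 4
(476, -252.4, 315, 175.6) [0.657, -0.324, 0.003, -0.0, 0.0, 0.012] x 4
```

>>> arm_command --rows '[[[0.679,-0.274,0,0,0,0.012,-1],[0.679,-0.274,0,0,0,0.012,-1],[0.679,-0.274,0,0,0,0.012,-1],[0.679,-0.274,0,0,0,0.012,-1]]]'

```text
t: 23.53
eef_pos: [570.9, -205.5, 313.0]
tcp_rot: [3.14, -0.005, 3.138]
ft_force: [0.9, -0.8, -1.3]
opening: 0.188
grip_force: 30.0
```

>>> arm_command --rows '[[[0.657,-0.324,0,0,0,0.012,-1],[0.657,-0.324,0,0,0,0.012,-1],[0.657,-0.324,0,0,0,0.012,-1],[0.657,-0.324,0,0,0,0.012,-1],[0.657,-0.324,0,0,0,0.012,-1],[0.657,-0.324,0,0,0,0.012,-1]]]'

```text
t: 24.03
eef_pos: [476.5, -252.4, 313.9]
tcp_rot: [3.141, -0.001, 3.064]
ft_force: [-0.3, 0.0, -0.6]
opening: 0.188
grip_force: 30.0
```

```bash
python3 -c "
from h import *
plan([(476,-252.4,198.3,175.6)],settle=1)"
```

```text
at [ 476.5 -252.4  313.9] [180.   -0.  175.6] open 0.188 t 24.0
(476, -252.4, 198.3, 175.6) [0.003, -0.001, 0.77, 0.0, -0.0, -0.0] x 5
```

>>> arm_command --rows '[[[0.003,-0.001,0.25,0,0,0,-1],[0.003,-0.001,0.5,0,0,0,-1],[0.003,-0.001,0.65,0,0,0,-1],[0.003,-0.001,0.73,0,0,0,-1],[0.003,-0.001,0.755,0,0,0,-1],[0.003,-0.001,0.772,0,0,0,-1],[0.003,-0.001,0.772,0,0,0,-1],[0.003,-0.001,0.772,0,0,0,-1]]]'

```text
t: 24.7
eef_pos: [476.3, -252.1, 199.1]
tcp_rot: [-3.141, 0.001, 3.066]
ft_force: [-0.3, -0.3, -1.2]
opening: 0.185
grip_force: 30.0
```

>>> arm_command --rows '[[[0,0,0,0,0,0,0],[0,0,0,0,0,0,0],[0,0,0,0,0,0,0],[0,0,0,0,0,0,0],[0,0,0,0,0,0,0],[0,0,0,0,0,0,0]]]'

```text
t: 25.2
eef_pos: [475.6, -252.5, 198.8]
tcp_rot: [3.142, 0.0, 3.065]
ft_force: [0.2, 0.1, 0.1]
opening: 0.489
grip_force: 0.0
```

>>> arm_command --rows '[[[0,0,-0.2,0,0,0,0],[0,0,-0.4,0,0,0,0],[0,0,-0.6,0,0,0,1],[0,0,-0.8,0,0,0,1],[0,0,-0.8,0,0,0,1],[0,0,-0.8,0,0,0,1]]]'

```text
t: 25.7
eef_pos: [475.5, -252.5, 320.1]
tcp_rot: [-3.14, 0.003, 3.065]
ft_force: [0.2, -0.7, -0.3]
opening: 0.725
grip_force: 0.0
```

```bash
python3 -c "
from h import *
plan([(551.8,-27.1,315,178.5),(551.8,-27.1,193,178.5)],settle=1)"
```

```text
at [ 475.5 -252.5  320.1] [-179.9    0.2  175.6] open 0.725 t 25.7
.. [-0.196, 0.769, 0.016, -0.0, 0.0, -0.004] x 5
(551.8, -27.1, 315, 178.5) [-0.215, 0.763, 0.017, -0.0, 0.0, -0.004] x 5
(551.8, -27.1, 193, 178.5) [-0.0, -0.0, 0.813, 0.0, 0.0, 0.0] x 5
```

>>> arm_command --rows '[[[-0.196,0.769,0.01,0,0,-0.004,1],[-0.196,0.769,0.01,0,0,-0.004,1],[-0.196,0.769,0.01,0,0,-0.004,1],[-0.196,0.769,0.01,0,0,-0.004,1]]]'

```text
t: 26.03
eef_pos: [514.5, -135.3, 315.7]
tcp_rot: [3.14, -0.002, 3.093]
ft_force: [-0.8, 1.2, -0.7]
opening: 0.977
grip_force: 0.0
```

>>> arm_command --rows '[[[-0.215,0.763,0.01,0,0,-0.004,1],[-0.215,0.763,0.01,0,0,-0.004,1],[-0.215,0.763,0.01,0,0,-0.004,1],[-0.215,0.763,0.01,0,0,-0.004,1],[-0.215,0.763,0.01,0,0,-0.004,1],[-0.215,0.763,0.01,0,0,-0.004,1]]]'

```text
t: 26.53
eef_pos: [551.6, -27.5, 314.7]
tcp_rot: [3.141, -0.002, 3.115]
ft_force: [0.3, -1.5, 0.3]
opening: 1.002
grip_force: 0.0
```

```bash
python3 -c "
from h import *
st=state();w,d=read_camera('wrist');C=cam('wrist',st)
hsv=cv2.cvtColor(w,cv2.COLOR_RGB2HSV)
print(rect(cv2.inRange(hsv,(20,130,80),(34,255,255)),22,C,(230,30,420,318)))
plan([(551.8,-27.1,193.5,178.5)])"
```

```text
[552.2 -25.8  38.8  21.6   3.5]
at [551.6 -28.  314.9] [ 1.800e+02 -1.000e-01  1.784e+02] open 0.998 t 26.6
(551.8, -27.1, 193.5, 178.5) [-0.002, 0.006, 0.81, 0.0, -0.0, -0.0] x 6
```

>>> arm_command --rows '[[[-0.002,0.008,0.25,0,0,-0.005,1],[-0.002,0.008,0.5,0,0,-0.005,1],[-0.002,0.008,0.7,0,0,-0.005,1],[-0.002,0.008,0.78,0,0,-0.005,1],[-0.002,0.008,0.81,0,0,-0.005,1],[-0.002,0.008,0.81,0,0,-0.005,1],[-0.002,0.008,0.81,0,0,-0.005,1]]]'

```text
t: 27.17
eef_pos: [552.3, -26.7, 194.8]
tcp_rot: [-3.142, 0.001, -3.138]
ft_force: [-0.4, -0.3, -1.1]
opening: 1.001
grip_force: 0.0
```

>>> arm_command --rows '[[[0,0,0,0,0,0,-1],[0,0,0,0,0,0,-1],[0,0,0,0,0,0,-1],[0,0,0,0,0,0,-1],[0,0,0,0,0,0,-1],[0,0,0,0,0,0,-1],[0,0,0,0,0,0,-1],[0,0,0,0,0,0,-1],[0,0,0,0,0,0,-1],[0,0,0,0,0,0,-1]]]'

```text
t: 28.0
eef_pos: [552.2, -25.9, 194.2]
tcp_rot: [3.142, -0.0, -3.137]
ft_force: [-0.1, 0.3, -0.4]
opening: 0.357
grip_force: 0.0
```

>>> arm_command --rows '[[[0,0,0,0,0,0,-1],[0,0,0,0,0,0,-1],[0,0,0,0,0,0,-1],[0,0,0,0,0,0,-1],[0,0,-0.2,0,0,0,-1],[0,0,-0.4,0,0,0,-1],[0,0,-0.6,0,0,0,-1],[0,0,-0.8,0,0,0,-1],[0,0,-0.8,0,0,0,-1],[0,0,-0.8,0,0,0,-1]]]'

```text
t: 28.83
eef_pos: [552.1, -25.9, 315.5]
tcp_rot: [-3.141, 0.003, -3.137]
ft_force: [0.2, -0.0, -1.1]
opening: 0.23
grip_force: 29.5
```

```bash
python3 -c "
from h import *
plan([(470.9,-327.5,315,175.6)],settle=1)"
```

```text
at [552.1 -25.9 315.5] [-180.     0.2 -179.7] open 0.23 t 28.8
.. [0.184, -0.669, 0.001, -0.0, 0.0, 0.004] x 4
.. [0.165, -0.674, 0.001, -0.0, 0.0, 0.004] x 4
(470.9, -327.5, 315, 175.6) [0.147, -0.678, 0.001, -0.0, 0.0, 0.004] x 4
```

>>> arm_command --rows '[[[0.184,-0.669,0,0,0,0.004,-1],[0.184,-0.669,0,0,0,0.004,-1],[0.184,-0.669,0,0,0,0.004,-1],[0.184,-0.669,0,0,0,0.004,-1]]]'

```text
t: 29.17
eef_pos: [524.0, -129.6, 312.7]
tcp_rot: [3.141, -0.002, 3.118]
ft_force: [-0.4, 0.0, -1.1]
opening: 0.23
grip_force: 29.5
```

>>> arm_command --rows '[[[0.165,-0.674,0,0,0,0.004,-1],[0.165,-0.674,0,0,0,0.004,-1],[0.165,-0.674,0,0,0,0.004,-1],[0.165,-0.674,0,0,0,0.004,-1]]]'

```text
t: 29.5
eef_pos: [497.4, -230.0, 312.8]
tcp_rot: [3.141, -0.002, 3.093]
ft_force: [-0.8, -0.5, -1.7]
opening: 0.232
grip_force: 29.5
```

>>> arm_command --rows '[[[0.147,-0.678,0,0,0,0.004,-1],[0.147,-0.678,0,0,0,0.004,-1],[0.147,-0.678,0,0,0,0.004,-1],[0.147,-0.678,0,0,0,0.004,-1],[0.147,-0.678,0,0,0,0.004,-1],[0.147,-0.678,0,0,0,0.004,-1]]]'

```text
t: 30.0
eef_pos: [471.8, -326.6, 313.3]
tcp_rot: [3.14, -0.001, 3.071]
ft_force: [-0.0, 0.5, -0.2]
opening: 0.23
grip_force: 29.5
```

```bash
python3 -c "
from h import *
plan([(470.9,-327.5,198.2,175.6)],settle=1)"
```

```text
at [ 471.8 -326.6  313.3] [ 1.799e+02 -1.000e-01  1.760e+02] open 0.23 t 30.0
(470.9, -327.5, 198.2, 175.6) [0.005, -0.008, 0.767, 0.0, -0.0, 0.001] x 5
```

>>> arm_command --rows '[[[0.005,-0.005,0.25,0,0,0.001,-1],[0.005,-0.005,0.5,0,0,0.001,-1],[0.005,-0.005,0.65,0,0,0.001,-1],[0.005,-0.005,0.73,0,0,0.001,-1],[0.005,-0.005,0.755,0,0,0.001,-1],[0.005,-0.005,0.767,0,0,0.001,-1],[0.005,-0.005,0.767,0,0,0.001,-1],[0.005,-0.005,0.767,0,0,0.001,-1]]]'

```text
t: 30.67
eef_pos: [471.2, -328.2, 200.5]
tcp_rot: [-3.14, 0.002, 3.065]
ft_force: [-0.5, 0.3, -1.4]
opening: 0.231
grip_force: 29.5
```

>>> arm_command --rows '[[[0,0,0,0,0,0,0],[0,0,0,0,0,0,0],[0,0,0,0,0,0,0],[0,0,0,0,0,0,0],[0,0,0,0,0,0,0],[0,0,0,0,0,0,0]]]'

```text
t: 31.17
eef_pos: [470.8, -328.3, 199.3]
tcp_rot: [3.142, 0.0, 3.065]
ft_force: [0.3, -0.1, 0.4]
opening: 0.498
grip_force: 0.0
```

>>> arm_command --rows '[[[0,0,-0.2,0,0,0,0],[0,0,-0.4,0,0,0,0],[0,0,-0.6,0,0,0,0],[0,0,-0.9,0,0,0,0],[0,0,-0.9,0,0,0,0],[0,0,-0.9,0,0,0,0]]]'

```text
t: 31.67
eef_pos: [470.9, -328.3, 336.7]
tcp_rot: [-3.139, 0.004, 3.065]
ft_force: [-0.2, 0.8, -0.1]
opening: 0.498
grip_force: 0.0
```

>>> arm_command --rows '[[[-0.1,1,0,0,0,0,0],[-0.1,1,0,0,0,0,0],[-0.1,1,0,0,0,0,0],[-0.1,1,0,0,0,0,0],[-0.1,1,0,0,0,0,0],[-0.1,1,0,0,0,0,0]]]'

```text
t: 32.17
eef_pos: [497.4, -178.8, 333.1]
tcp_rot: [3.141, -0.002, 3.067]
ft_force: [-0.0, 0.2, -0.8]
opening: 0.499
grip_force: 0.0
```

>>> arm_command --rows '[[[-0.1,1,0,0,0,0,0],[-0.1,1,0,0,0,0,0],[-0.1,1,0,0,0,0,0],[-0.1,1,0,0,0,0,0],[-0.1,1,0,0,0,0,0],[-0.1,1,0,0,0,0,0],[-0.1,1,0,0,0,0,0]]]'

```text
t: 32.75
eef_pos: [523.8, -32.6, 333.6]
tcp_rot: [-3.142, -0.001, 3.064]
ft_force: [0.0, -0.7, -1.1]
opening: 0.497
grip_force: 0.0
```

```bash
python3 -c "
from h import *
p,d=read_camera('top');C=cam('top');cv2.imwrite('pics/t4.png',p[:,:,::-1])
hsv=cv2.cvtColor(p,cv2.COLOR_RGB2HSV)
r=lambda a,b:cv2.inRange(hsv,a,b)
print('sink',rect(r((5,150,80),(20,255,255)),28,C,(470,215,525,300)))
print('punch',rect(r((100,100,30),(125,255,255)),22,C,(400,215,445,300)))
print('collar',rect(r((20,130,60),(34,255,255)),26,C,(435,215,480,300)))
a=np.radians(-4.4);ax=np.array([np.cos(a),np.sin(a)]);print(ax)
"
```

```text
sink [ 467.  -399.8   85.8   24.2   -3.1]
punch [ 476.9 -250.9   79.6   21.8   -5.3]
collar [ 473.  -326.    37.8   24.2   -2.7]
[ 0.99705275 -0.07671903]
```

View pics/t4.png

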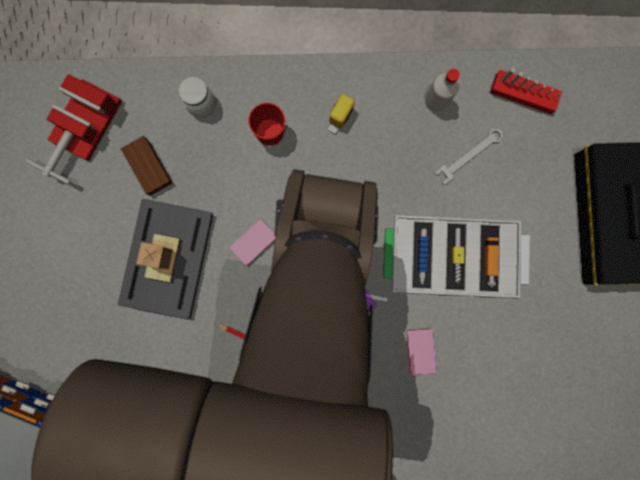

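The tools lie on their pads at about (424, 252), (458, 254) and (492, 258), each within about 3 mm of its target. The block stands on the plywood and the cup is upright, so I'm handing in.

```bash
python3 -c "
from cell import *
print(job_done())"
```

```text
the job is handed in; nothing more can be done
None
```

The job was handed in at about 33 s with the plywood, block and all three tools measured within about 4 mm of their targets and the red cup still standing; the hand-in returned no verdict.

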